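Latch the cutlery case shut

TASK

Close up the yellow cutlery case on the bench: flip the toggle latch's steel wire loop over so that it hooks behind the keeper post on the sliding door, then press the latch lever over and down until it lies flat, so that the door is pulled shut and stays shut by itself. Leave the tiffin carrier, the bottle and the two ramekins where they stand.

Things in the scene. Friction and masses are not known exactly. Their poses are not given: they have to be found in the camera images.
- case: Yellow cutlery case, 290 x 110 mm (its x, y), flat top 65 mm above the bench; fast on the bench. Origin: on the bench right under the latch lever's pin, mid-width. It spans x = -95 to +195 mm of its frame: to x = +26 a fixed deck that carries the latch, beyond that the sliding door. Place and yaw vary.
- pin (a point): Middle of the latch lever's hinge pin, 15 mm above the case's deck (80 mm above the bench); the pin runs along the case's y between two small steel lugs (34 mm over all across y, top 19 mm above the deck). Same axes as the case.
- lever (a joint): Latch lever's angle about the pin, rad: 0 = closed, level above the deck, pointing to the case's -x (stop); pi/2 upright; 2.25 fully open (stop), leaning to +x. Flat steel bar 20 mm wide, 5 thick (pin in mid-thickness), ends 58 mm from the pin. Starts at 1.85 to 2.15; stays where left. With the loop hooked, closing needs about 3 N at its free end, then it passes dead centre and stays.
- lever_tip (a point): Middle of the lever's free end, 58 mm from the pin.
- loop (a joint): Wire loop's angle against the lever, rad: 0 = pointing straight away from the lever's free end (about so when latched), 3.9 = folded back past the lever (stop). Turns freely. It starts at its stop, leaning 5 to 30 degrees to the case's -x, lever inside it, bar above the lever's free end; pushed past upright to +x it falls and, with the lever still open, its bar lands on the door beyond the keeper.
- loop_bar (a point): Middle of the loop's cross bar (along the case's y). The loop is a U of 5 mm steel wire, 43 mm wide over all, 38 mm between wire centres; its pivot lies on the lever 18 mm from the pin, and the bar is 66 mm from that pivot.
- door (a joint): Opening of the sliding door, m: 0 = shut against the deck, 0.009 = ajar, as its springy seal holds it at the start (grows to the case's +x). The seal pushes back with about 14 N when shut, so the door stays shut only if latched. Door top level with the deck.
- keeper (a point): Foot of the keeper's hooked side, on the door's top face, axes as the case's. The keeper is a steel post on the door, 16 mm wide (y), 12 high, from x = 0 to -7 mm of this point, with a lip at its top jutting 4 mm to +x (underside 9 mm up). It lies 45 mm to +x of the pin with the door shut, 54 at the start. The loop's bar belongs on its +x side, under the lip.
- tiffin: Three-tier stainless steel tiffin carrier, 126 mm across, 219 mm high over its handle; origin at the centre of its underside. Not to be disturbed.
- bottle: Aluminium bottle, 70 mm across, 220 mm high, upright; origin at the centre of its underside. Not to be disturbed.
- ramekin_a: Pale turquoise ceramic ramekin, 86 mm across, 48 mm high; origin at the centre of its underside. Not to be disturbed.
- ramekin_b: The other ramekin, the same.

How it is judged:
By the outcome, as a careful person would: the job done as asked, in the order asked, and still so for the second after the job is handed in, with the robot touching nothing.
It also fails if it takes over 40 s, if anything falls off the work surface, if the arm or the gripper's body presses on something with over 40 N, if the wrist force passes 120 N, or if a joint passes its speed limit or range.

ROBOT

A 6-joint arm with a two-finger parallel gripper is mounted at the origin on the work surface. World frame = base frame: x ahead of the robot, y to its left, z up, the work surface at z = 0. Lengths are in m, angles in rad, forces in N, time in s.
With the tool pointing down it reaches from about 0.375 to 0.9 m from the base axis. Payload 3.1 kg.
Tool frame: the origin (TCP) lies between the finger pads; the fingertips stand 17 mm ahead of it and the grasp point (between the pads) lies 2 mm behind it; z points along the fingers, y is the line along which they close (so a half turn about z gives the same grasp; the last joint's range is limited). The gripper opens to 85 mm and grips with 20 to 120 N. Pads are 22 mm wide; open, the fingers measure 114 mm over their backs; the gripper's body (76 mm by 85 mm) begins 54 mm behind the grasp point. The pads swing forward as they close: fully open they stand 13 mm farther back than shut.
Start: joints at [-1.383, 0.527, 1.433, -0, 1.181, -0.178], TCP at [0.224, -0.584, 0.248] pointing down, gripper open.
Joint ranges: [-3.08, 3.08], [-0.75, 2.2], [0.22, 2.44], [-1.43, 4.57], [0, 2.65], [-2.85, 2.85]. Speed limits (rad/s): [2.79, 2.79, 3.14, 3.14, 3.14, 3.14].

INTERFACE

Orientations are given as a unit quaternion [x, y, z, w].
In Python, from station import sense, vision, order gives the robot as it stands.
- The arm moves only by the shell command python3 -m crank 'ROWS' [OPENING] [FORCE]. ROWS is JSON, a list of rows, each an object with "dp": the shift along the world's x, y, z in units of 30 mm (1.0 is 30 mm), a list of three; "angular": the turn, a rotation vector about the world's x, y, z in degrees, a list of three. In form: [{"dp": [dx, dy, dz], "angular": [ax, ay, az]}, ...]. A call has 1 to 20 rows; each row shifts and turns the commanded pose from where the row before left it; what a row does not reach is not made up. A row lasts 1/10 s, in which the tool goes at most 50 mm and 8.59 degrees, less where a joint would pass 70% of its speed; a pose out of reach is approached as far as the arm can. A call is refused whole if a number of a shift passes 1 or a number of a turn 8.59, either way. A call with a gripper value outside its range is refused whole. OPENING is the closure, from 0 (fully open) to 1 (shut), set as the call begins (- or left out, the last holds). The fingers move at their own pace and stop on an object; FORCE is the grip in N (left out, the last holds). Time passes only in rows, so rows that do not move let the fingers close. It gives the time, the measured TCP pose, the force, the opening and the grip force at its end, in the units of the state.
- sense(): the state, without advancing time (a new reading comes with each control period).
- vision.snapshot(name): name is "scene" or "top" or "wrist"; returns a dict with "image" (400x640x3 uint8, blue, green, red), "range_z" (400x640 float32, m along the optical axis (not along the pixel's ray), 0 where there is no reading), "mtx" (3x3 intrinsics, pixels), "dist" ([k1, k2, p1, p2, k3] as OpenCV has them; the pictures are not rectified), "pose" (4x4, takes a point from camera to world coordinates); the wrist camera has in their place "mount" (4x4, takes a point from camera to tool coordinates, whose origin is the TCP and whose axes are the flange's). Camera axes: x right, y down, z forward; pixel columns grow to the right and rows downward; lengths in m; the calibration is good to about 2 mm. A picture is of the moment at which its call begins: read the wrist's pose just before it.
- order.sign_off(): hands the job in; it is judged then, once.
The state is a dict: "t": time; "q": joint angles; "qd": joint speeds; "tau": joint torques, N m; "tcp_pos": TCP position; "tool_rot": TCP orientation; "force": force on the tool from outside, world axes, zero at the start; "ft_torque": the same for the moment, N m; "finger_gap": opening from 0.0 (shut) to 1.0 (fully open); "gripper_force": force on a finger pad.
Only numpy, scipy, OpenCV 4.12 (cv2) and the standard library are available. Lean on these libraries where they do the work, as an engineer would, in place of code of your own. Each camera call takes 0.05 s, during which the arm holds its last target. There are 200 camera calls.

## Working session

There is one attempt and no reset: what is moved stays moved. The work goes in short steps, Python scripts to look and compute and a shell command to move; the robot and the scene stay as the last step left them, time stands still between calls to the robot, and variables do not carry over. Pictures are saved under pics/ and viewed, at most 10 in all, crops included, and the job is handed in when it is done.

```bash
ls; mkdir -p pics; cat > h.py <<'E'
import numpy as np, cv2
from station import sense, vision, order
def snap(n):
    s=sense(); d=vision.snapshot(n)
    if 'pose' not in d:
        from scipy.spatial.transform import Rotation as R
        T=np.eye(4);T[:3,:3]=R.from_quat(s['tool_rot']).as_matrix();T[:3,3]=s['tcp_pos'];d['pose']=T@d['mount']
    return d
def ray(d,u,v):
    p=cv2.undistortPoints(np.array([[[u,v]]],float),d['mtx'],np.array(d['dist'],float))[0,0]
    return d['pose'][:3,3], d['pose'][:3,:3]@np.array([p[0],p[1],1.])
def onz(d,u,v,z):
    o,r=ray(d,u,v); return o+r*(z-o[2])/r[2]
def cloud(d):
    h,w=d['range_z'].shape
    g=np.stack(np.meshgrid(np.arange(w),np.arange(h)),-1).reshape(-1,1,2).astype(float)
    p=cv2.undistortPoints(g,d['mtx'],np.array(d['dist'],float)).reshape(h,w,2)
    P=np.dstack([p,np.ones((h,w))])*d['range_z'][...,None]
    return P@d['pose'][:3,:3].T+d['pose'][:3,3]
def proj(d,X):
    M=np.linalg.inv(d['pose']); c=M[:3,:3]@np.array(X,float)+M[:3,3]
    return cv2.projectPoints(c.reshape(1,1,3),np.zeros(3),np.zeros(3),d['mtx'],np.array(d['dist'],float))[0].ravel()
E
python3 - <<'E'
from h import *
s=sense();print(s)
a=snap('scene');b=snap('top')
np.savez('t0.npz',**{k:b[k] for k in b});np.savez('s0.npz',**{k:a[k] for k in a})
print(a['pose'].round(3),b['pose'].round(3),b['mtx'])
cv2.imwrite('pics/scene.png',a['image']);cv2.imwrite('pics/top.png',b['image'])
E
```

```text
pics
{'t': 0.0, 'q': array([-1.38347189e+00,  5.28470593e-01,  1.43391335e+00,  3.12355179e-06,
        1.18140337e+00, -1.78500009e-01]), 'qd': array([ 6.80649142e-04,  7.75909682e-04,  9.45685466e-05, -1.52994204e-03,
        2.26264860e-04,  1.38198856e-03]), 'tau': array([ 1.99634233e-03, -4.42337751e+01, -1.78025419e+01,  3.32165553e-05,
        8.50133831e-03,  2.88276760e-05]), 'tcp_pos': array([ 0.22347293, -0.58294702,  0.24732735]), 'tool_rot': array([ 9.83317664e-01,  1.81893286e-01, -3.39742584e-06, -1.09732214e-03]), 'force': array([ 0.42017306, -0.19472817,  0.52698809]), 'ft_torque': array([-0.02493409,  0.02652951,  0.05348617]), 'gripper_force': 0.0, 'finger_gap': 1.003365742775322}
[[ 0.141  0.769 -0.623  1.211]
 [ 0.99  -0.113  0.085 -0.072]
 [-0.006 -0.629 -0.778  0.892]
 [ 0.     0.     0.     1.   ]] [[ 0.028 -0.996  0.088  0.424]
 [-1.    -0.029 -0.012  0.021]
 [ 0.014 -0.087 -0.996  1.555]
 [ 0.     0.     0.     1.   ]] [[451.43656692   0.         321.12917457]
 [  0.         451.43656692 197.99121511]
 [  0.           0.           1.        ]]
```

View pics/scene.png

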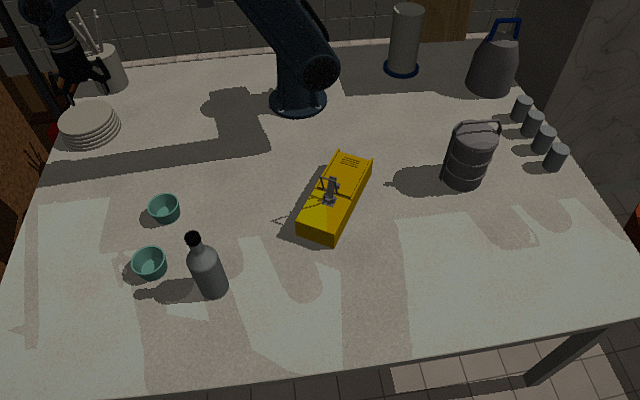

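View pics/top.png

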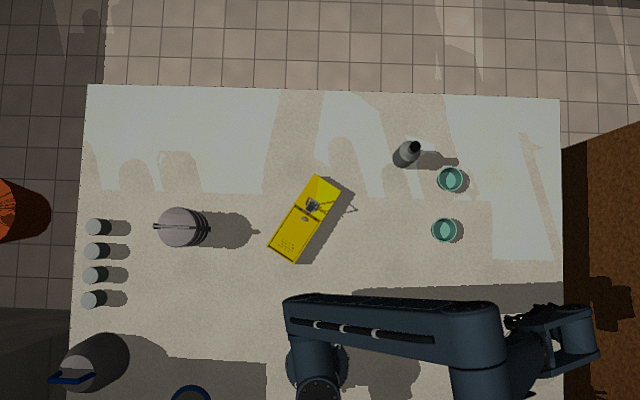

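The case lies near (310,218) in the top view. Its latch is near (313,207), towards the upper (far) end, so case +x points down-left. The bottle, ramekins and tiffin are clear of it. Next I measure the case's frame.

```bash
python3 - <<'E'
from h import *
for f in ('t0','s0'):
    d=dict(np.load(f+'.npz')); hsv=cv2.cvtColor(d['image'],cv2.COLOR_BGR2HSV)
    m=cv2.inRange(hsv,(20,150,60),(35,255,255))
    C=cloud(d); 
    k=(m>0)&(abs(C[...,2]-.065)<.006)
    n,l,st,_=cv2.connectedComponentsWithStats(k.astype(np.uint8),connectivity=8)
    P=C[k]; print(f,k.sum(),np.median(P[:,2]))
    c,(w,h),a=cv2.minAreaRect((P[:,:2]*1000).astype(np.float32)); print(c,w,h,a,cv2.boxPoints((c,(w,h),a)).round(1).tolist())
    # things above deck in the neighbourhood
    q=(C[...,2]>.073)&(C[...,2]<.2)&(np.hypot(C[...,0]-c[0]/1000,C[...,1]-c[1]/1000)<.13)
    np.set_printoptions(suppress=True,linewidth=200)
    print(q.sum()); vs,us=np.nonzero(q)
    print(np.c_[us,vs,(C[q]*1000).round()][::max(1,q.sum()//40)].astype(int).tolist())
d=dict(np.load('s0.npz'));cv2.imwrite('pics/sc.png',cv2.resize(d['image'][140:255,270:400],None,fx=5,fy=5,interpolation=cv2.INTER_CUBIC))
E
```

```text
t0 2300 0.064131937475019
(488.0322265625, 58.84752655029297) 109.82144165039062 286.7569580078125 58.4154052734375 [[337.1000061035156, 87.19999694824219], [581.4000244140625, -63.0], [638.9000244140625, 30.5], [394.70001220703125, 180.6999969482422]]
137
[[309, 196, 552, 42, 158], [310, 197, 549, 39, 158], [311, 198, 545, 36, 163], [308, 199, 543, 45, 146], [313, 199, 542, 30, 163], [313, 200, 540, 29, 161], [306, 201, 539, 52, 123], [310, 201, 542, 40, 88], [316, 201, 537, 20, 160], [308, 202, 539, 46, 81], [317, 202, 534, 17, 159], [308, 203, 536, 46, 81], [311, 203, 536, 36, 83], [319, 203, 531, 11, 159], [308, 204, 531, 46, 101], [311, 204, 532, 36, 92], [318, 204, 528, 14, 149], [309, 205, 528, 42, 102], [312, 205, 529, 33, 86], [318, 205, 525, 13, 149], [309, 206, 525, 42, 103], [313, 206, 526, 29, 90], [316, 206, 527, 20, 83], [307, 207, 520, 48, 117], [310, 207, 521, 39, 109], [313, 207, 522, 29, 95], [316, 207, 523, 19, 87], [307, 208, 517, 48, 124], [310, 208, 517, 39, 118], [313, 208, 518, 29, 106], [316, 208, 518, 19, 115], [306, 209, 513, 51, 129], [309, 209, 514, 42, 
[... 927 characters left out ...]
516, 40, 116], [337, 183, 484, 64, 77], [331, 184, 520, 41, 117], [338, 184, 486, 66, 75], [330, 185, 520, 39, 113], [337, 185, 490, 63, 75], [329, 186, 519, 37, 108], [336, 186, 544, 50, 134], [329, 187, 521, 36, 107], [336, 187, 544, 50, 130], [329, 188, 520, 36, 102], [336, 188, 544, 50, 126], [329, 189, 523, 36, 101], [336, 189, 542, 51, 120], [332, 190, 528, 43, 102], [329, 191, 526, 35, 97], [326, 192, 526, 28, 94], [333, 192, 531, 45, 97], [326, 193, 527, 28, 91], [333, 193, 532, 45, 94], [326, 194, 527, 28, 87], [333, 194, 531, 45, 90], [329, 195, 533, 34, 89], [326, 196, 530, 27, 83], [334, 196, 535, 47, 86], [330, 197, 534, 37, 81], [330, 198, 536, 37, 81], [333, 199, 542, 44, 82]]
```

View pics/sc.png

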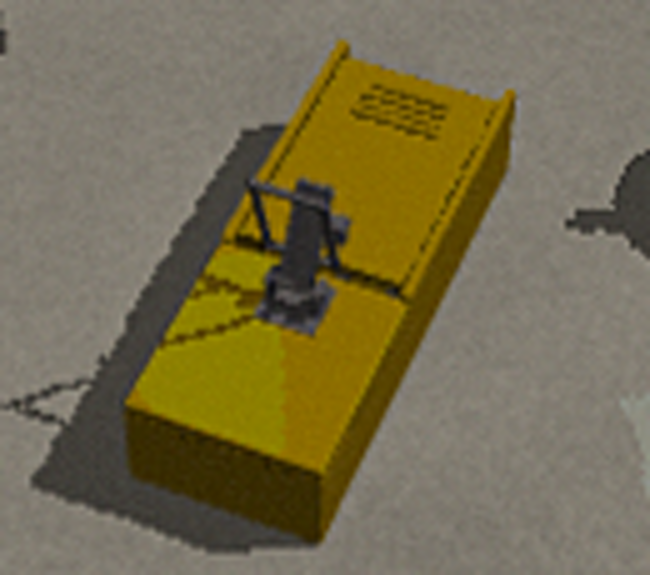

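The overlay points agree with the spec:
- **Origin:** about (0.531, 0.033), with case +x = (-0.851, 0.525).
- **Loop bar:** 12 mm to -x of the pin at z 0.160. Its pivot radius comes out at 66 mm, as given.
- **Lever:** at about 1.99 rad.

I'll travel there with the fingers shut, turned +37° so the pad width runs along case y.

```bash
python3 -m crank '[{"dp":[0.3,0.5,0],"angular":[0,0,1.8]},{"dp":[0.6,0.97,0],"angular":[0,0,1.8]},{"dp":[0.6,0.97,0],"angular":[0,0,1.9]},{"dp":[0.6,0.97,0],"angular":[0,0,1.9]},{"dp":[0.6,0.97,0],"angular":[0,0,1.9]},{"dp":[0.6,0.97,0],"angular":[0,0,1.9]},{"dp":[0.6,0.97,0],"angular":[0,0,1.9]},{"dp":[0.6,0.97,0],"angular":[0,0,1.9]},{"dp":[0.6,0.97,0],"angular":[0,0,1.9]},{"dp":[0.6,0.97,0],"angular":[0,0,1.9]},{"dp":[0.6,0.97,0],"angular":[0,0,1.9]},{"dp":[0.6,0.97,0],"angular":[0,0,1.9]},{"dp":[0.6,0.97,0],"angular":[0,0,1.9]},{"dp":[0.6,0.97,0],"angular":[0,0,1.9]},{"dp":[0.6,0.97,0],"angular":[0,0,1.9]},{"dp":[0.6,0.97,0],"angular":[0,0,1.9]},{"dp":[0.6,0.97,0],"angular":[0,0,1.9]},{"dp":[0.6,0.97,0],"angular":[0,0,1.9]},{"dp":[0.6,0.97,0],"angular":[0,0,1.9]},{"dp":[0.6,0.97,0],"angular":[0,0,1.7]}]' 1 30
python3 -m crank '[{"dp":[0.3,0.5,0],"angular":[0,0,0]},{"dp":[0,0,-0.2],"angular":[0,0,0]},{"dp":[0,0,0],"angular":[0,0,0]}]'
cat > rel.py <<'E'
from h import *
X=np.array([-.851,.525,0]);Y=np.array([-.525,-.851,0]);O=np.array([.5314,.0328,0])
def cs(p): q=np.array(p)-O; return np.array([q@X,q@Y,q[2]])*1000
if __name__=='__main__':
    from scipy.spatial.transform import Rotation as R
    s=sense();M=R.from_quat(s['tool_rot']).as_matrix()
    print('t',s['t'],'tcp case mm',cs(s['tcp_pos']).round(1),'toolx',M[:,0].round(3),'z',M[:,2].round(3),'F',s['force'].round(1),'gap',s['finger_gap'])
E
python3 rel.py
python3 - <<'E'
from h import *
d=snap('scene')
cv2.imwrite('pics/sc2.png',cv2.resize(d['image'][100:255,250:420],None,fx=4,fy=4,interpolation=cv2.INTER_CUBIC))
E
```

```text
t: 2.1
tcp_pos: [0.5741, -0.0132, 0.2481]
tool_rot: [0.871, 0.49, -0.0, -0.001]
force: [0.4, -0.7, 0.2]
finger_gap: 0.001
gripper_force: 0.0
t: 2.4
tcp_pos: [0.582, -0.0006, 0.2411]
tool_rot: [0.872, 0.489, -0.002, -0.001]
force: [0.5, -0.4, -1.1]
finger_gap: 0.001
gripper_force: 0.0
t 2.4 tcp case mm [-60.6   1.9 241.1] toolx [ 0.521  0.854 -0.002] z [-0.003 -0.    -1.   ] F [ 0.5 -0.4 -1.1] gap 0.0011658595849303002
```

View pics/sc2.png

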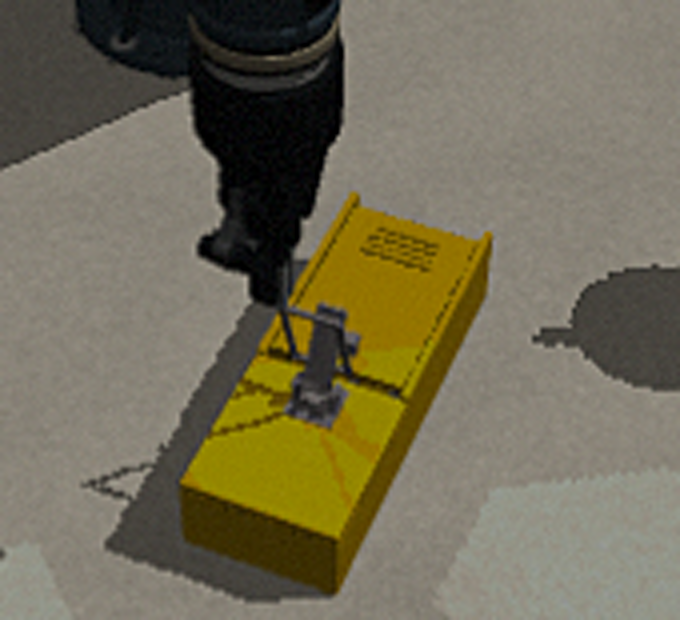

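The gripper hangs with its tips near (266,300) in the crop, and the latch is unchanged. I'll check that tip position against its projection and the depth.

```bash
python3 - <<'E'
from rel import *
d=snap('scene'); p=sense()['tcp_pos']
for dz in (0,-.017): print(proj(d,p+[0,0,dz]), end=' ')
print()
C=cloud(d)
Q=(C.reshape(-1,3)-O)@np.c_[X,Y,[0,0,1]]*1000
k=(abs(Q[:,0]+60)<40)&(abs(Q[:,1])<50)&(Q[:,2]>180)&(Q[:,2]<330); P=Q[k]
for z in range(180,330,10):
    a=P[(P[:,2]>=z)&(P[:,2]<z+10)]
    if len(a): print(z,len(a),a.min(0).round(),a.max(0).round())
E
```

```text
[316.54271676 168.81074176] [316.68626784 174.09972584] 
220 5 [-71.  -9. 227.] [-58.  -0. 230.]
230 26 [-75. -10. 230.] [-59.   8. 238.]
240 33 [-76. -10. 240.] [-58.   7. 250.]
250 24 [-76. -10. 250.] [-57.   7. 259.]
260 11 [-86. -12. 261.] [-49.  -8. 269.]
270 59 [-97. -13. 270.] [-27.  10. 280.]
280 36 [-98. -14. 280.] [-21.   8. 290.]
290 54 [-97. -16. 290.] [-21.   7. 300.]
300 37 [-89. -16. 300.] [-21.   1. 309.]
310 45 [-94. -17. 310.] [-44.   0. 320.]
320 56 [-100.  -19.  320.] [-50.  21. 330.]
```

Tip is 17 mm below the TCP and the shut fingers are about ±15 mm thick, as assumed. Now I descend and push the loop over.

```bash
python3 -m crank '[{"dp":[0,0,-0.6],"angular":[0,0,0]},{"dp":[0,0,-0.7],"angular":[0,0,0]},{"dp":[0,0,-0.7],"angular":[0,0,0]},{"dp":[0,0,-0.5],"angular":[0,0,0]},{"dp":[-0.28,0.18,0],"angular":[0,0,0]},{"dp":[-0.28,0.18,0],"angular":[0,0,0]},{"dp":[-0.28,0.18,0],"angular":[0,0,0]},{"dp":[-0.28,0.18,0],"angular":[0,0,0]},{"dp":[-0.28,0.18,0],"angular":[0,0,0]},{"dp":[-0.28,0.18,0],"angular":[0,0,0]},{"dp":[-0.2,0.12,0],"angular":[0,0,0]},{"dp":[0,0,0],"angular":[0,0,0]},{"dp":[0,0,0],"angular":[0,0,0]}]'
python3 rel.py
python3 - <<'E'
from rel import *
d=snap('scene')
cv2.imwrite('pics/sc3.png',cv2.resize(d['image'][130:255,270:400],None,fx=5,fy=5,interpolation=cv2.INTER_CUBIC))
E
```

```text
t: 3.8
tcp_pos: [0.5274, 0.0354, 0.1674]
tool_rot: [0.872, 0.489, 0.0, 0.0]
force: [0.1, 0.0, -0.2]
finger_gap: 0.001
gripper_force: 0.0
t 3.8 tcp case mm [ 4.700e+00 -1.000e-01  1.674e+02] toolx [0.521 0.853 0.   ] z [ 0.001 -0.    -1.   ] F [ 0.1  0.  -0.2] gap 0.001212635543192165
```

View pics/sc3.png

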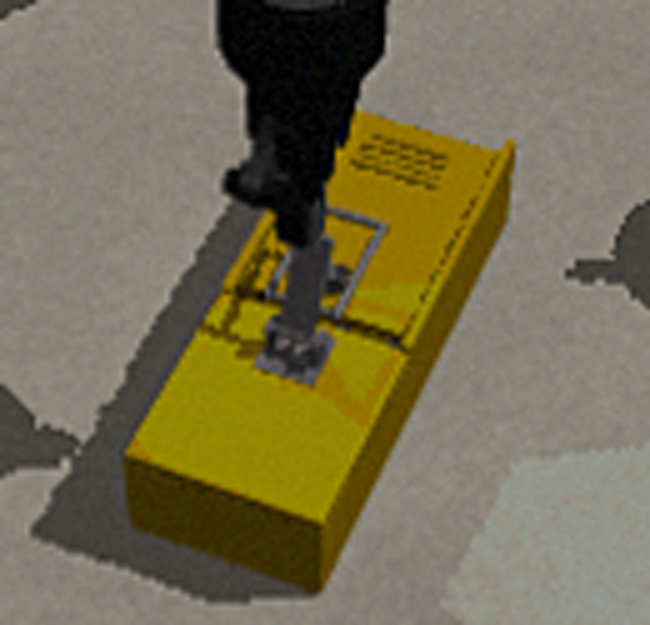

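The loop has fallen round the keeper: its bar lies on the door beyond the post, near (365,218) in the crop, with the lever still open. Next I go over to the lever's +x side and push it to just past upright, then look.

```bash
python3 -m crank '[{"dp":[-0.1,0.06,0.15],"angular":[0,0,0]},{"dp":[-0.43,0.27,0],"angular":[0,0,0]},{"dp":[-0.43,0.27,0],"angular":[0,0,0]},{"dp":[-0.38,0.23,0],"angular":[0,0,0]},{"dp":[0,0,-0.5],"angular":[0,0,0]},{"dp":[0,0,-0.53],"angular":[0,0,0]},{"dp":[0,0,0],"angular":[0,0,0]},{"dp":[0.245,-0.15,0.05],"angular":[0,0,0]},{"dp":[0.245,-0.15,0.05],"angular":[0,0,0]},{"dp":[0.245,-0.15,0.05],"angular":[0,0,0]},{"dp":[0.245,-0.15,0.05],"angular":[0,0,0]},{"dp":[0.19,-0.12,0],"angular":[0,0,0]},{"dp":[0.19,-0.12,0],"angular":[0,0,0]},{"dp":[0,0,0],"angular":[0,0,0]}]'
python3 rel.py
python3 - <<'E'
from rel import *
d=snap('scene')
cv2.imwrite('pics/sc4.png',cv2.resize(d['image'][130:255,270:400],None,fx=5,fy=5,interpolation=cv2.INTER_CUBIC))
E
```

```text
t: 5.25
tcp_pos: [0.5303, 0.0339, 0.1478]
tool_rot: [0.872, 0.489, 0.002, 0.002]
force: [1.4, -0.6, 6.5]
finger_gap: 0.002
gripper_force: 2.9
t 5.25 tcp case mm [  1.5  -0.4 147.8] toolx [0.522 0.853 0.002] z [ 0.005 -0.001 -1.   ] F [ 1.4 -0.6  6.5] gap 0.0020563051506951482
```

View pics/sc4.png

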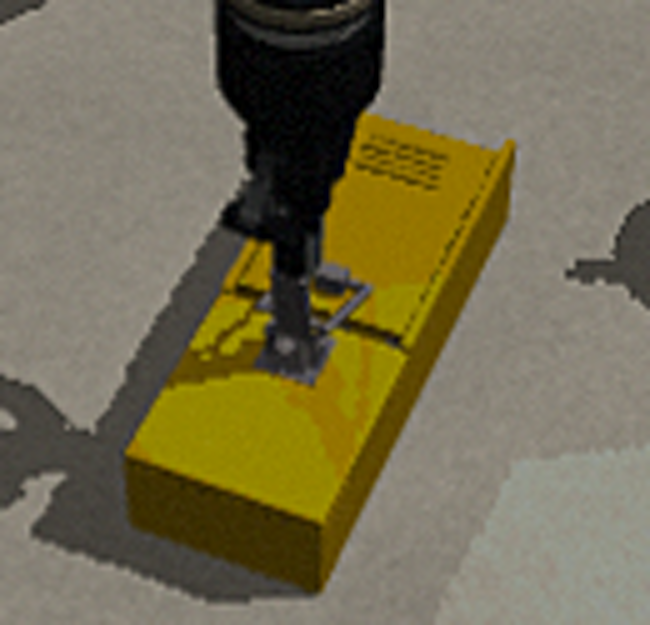

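The loop corner near (370,287) in the crop seems to have come to the near side of the keeper at (330,278), so I'll measure before pressing on.

```bash
python3 - <<'E'
from rel import *
d=snap('scene')
f=lambda cx,cy:(270+cx/5-.4,130+cy/5-.4)
for n,c in (('corner',(370,287)),('corner_other',(262,300)),('old corner',(383,228)),('keeper top',(330,278))):
    for z in (.0675,.077,.09): print(n,z,cs(onz(d,*f(*c),z)).round(1))
for p in [(54,0,77),(54,8,77),(54,-8,77),(47,0,77),(58,0,77)]:
    w=O+X*p[0]/1e3+Y*p[1]/1e3+[0,0,p[2]/1e3]; u=proj(d,w); print(p,((u-[270,130]+.4)*5).round())
C=cloud(d);Q=(C-O)@np.c_[X,Y,[0,0,1]]*1000
k=(Q[...,2]>69.5)&(Q[...,2]<110)&(Q[...,0]>18)&(Q[...,0]<80)&(abs(Q[...,1])<35)
v,u=np.nonzero(k);print(np.c_[u,v,Q[k].round()].astype(int).tolist())
k=(Q[...,2]>85)&(Q[...,2]<150)&(abs(Q[...,0])<35)&(abs(Q[...,1])<35)
print(np.c_[Q[k].round()].astype(int)[::2].tolist())
cv2.imwrite('pics/sc5.png',cv2.resize(d['image'][165:215,310:365],None,fx=10,fy=10,interpolation=cv2.INTER_CUBIC))
E
```

```text
corner 0.0675 [ 58.3 -20.1  67.5]
corner 0.077 [ 50.4 -23.   77. ]
corner 0.09 [ 39.5 -26.9  90. ]
corner_other 0.0675 [26.7 29.7 67.5]
corner_other 0.077 [19.1 26.3 77. ]
corner_other 0.09 [ 8.7 21.6 90. ]
old corner 0.0675 [101.8 -10.6  67.5]
old corner 0.077 [ 93.3 -13.5  77. ]
old corner 0.09 [ 81.7 -17.6  90. ]
keeper top 0.0675 [55.8  2.2 67.5]
keeper top 0.077 [47.9 -0.9 77. ]
keeper top 0.09 [37.  -5.2 90. ]
(54, 0, 77) [333. 270.]
(54, 8, 77) [319. 265.]
(54, -8, 77) [347. 274.]
(47, 0, 77) [328. 279.]
(58, 0, 77) [336. 265.]
[[334, 183, 54, 6, 76], [335, 183, 54, 3, 78], [336, 183, 54, 0, 79], [337, 183, 58, -1, 75], [333, 184, 48, 7, 78], [334, 184, 51, 5, 76], [335, 184, 53, 3, 75], [336, 184, 52, 0, 77], [337, 184, 53, -3, 77], [338, 184, 56, -4, 75], [339, 184, 55, -8, 77], [333, 185, 47, 6, 76], [334, 185, 47, 3, 77], [335, 185, 48, 1, 77], [336, 185, 53, 0, 73], [337, 185, 51, -4, 76], [338, 185, 52, -6, 76], [339, 185, 52, -9, 77], [333, 186, 47, 6, 72], [334, 186, 46, 3, 74], [335, 186, 47, 1, 74], [336, 186, 49, -2, 74], [337, 186, 47, -5, 77], [338, 186, 49, -7, 7
[... 843 characters left out ...]
 125], [-11, -7, 130], [-9, -11, 130], [-9, 8, 117], [-7, 4, 116], [-11, -4, 124], [-10, -9, 125], [-1, 20, 99], [4, 17, 95], [-7, 6, 111], [-9, 0, 117], [-10, -6, 120], [-9, -11, 122], [-3, 17, 99], [-1, 12, 99], [-7, 3, 109], [-9, -3, 114], [-7, -8, 114], [26, -20, 85], [-4, 13, 98], [-6, 7, 103], [-7, 1, 106], [-8, -5, 111], [-6, -10, 111], [19, -22, 89], [-5, 4, 98], [-4, -1, 101], [-7, -8, 106], [9, -18, 94], [12, -22, 93], [-4, 5, 94], [-3, 0, 94], [-4, -7, 99], [-2, -11, 98], [0, -19, 100], [6, -22, 96], [-3, 5, 88], [-3, -1, 91], [-5, -7, 96], [-2, -11, 95], [-3, -17, 98], [-1, -22, 98], [-1, 0, 85], [-3, -6, 90], [2, -9, 86], [-5, -21, 98], [-3, -9, 87], [0, -13, 86], [-7, -14, 86]]
```

View pics/sc5.png

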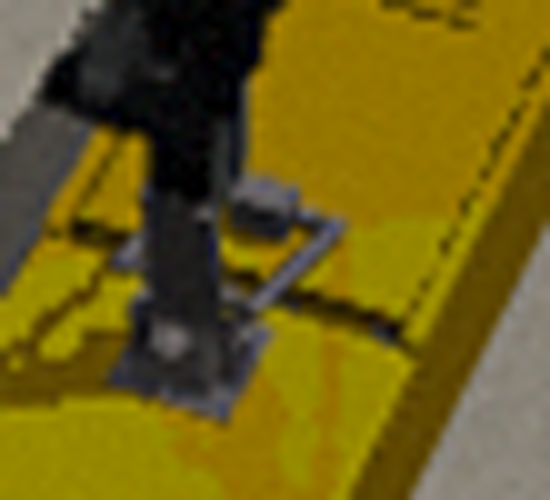

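The bar is caught: it passes behind the keeper, whose top spans x 47–58 mm, and its corner is at x≈58 mm down at door level. I'll continue the arc down to flat.

```bash
python3 -m crank '[{"dp":[0.16,-0.1,-0.12],"angular":[0,0,0]},{"dp":[0.16,-0.1,-0.12],"angular":[0,0,0]},{"dp":[0.165,-0.1,-0.155],"angular":[0,0,0]},{"dp":[0.165,-0.1,-0.155],"angular":[0,0,0]},{"dp":[0.12,-0.075,-0.205],"angular":[0,0,0]},{"dp":[0.12,-0.075,-0.205],"angular":[0,0,0]},{"dp":[0.05,-0.03,-0.157],"angular":[0,0,0]},{"dp":[0.05,-0.03,-0.157],"angular":[0,0,0]},{"dp":[0.02,-0.013,-0.165],"angular":[0,0,0]},{"dp":[0.02,-0.013,-0.165],"angular":[0,0,0]},{"dp":[0,0,0],"angular":[0,0,0]},{"dp":[0,0,0],"angular":[0,0,0]}]'
python3 rel.py
```

```text
t: 6.55
tcp_pos: [0.5577, 0.0162, 0.0994]
tool_rot: [0.872, 0.489, -0.001, -0.001]
force: [-2.2, 0.5, 8.8]
finger_gap: 0.001
gripper_force: 4.5
t 6.55 tcp case mm [-31.1   0.3  99.4] toolx [ 0.521  0.853 -0.001] z [-0.002  0.    -1.   ] F [-2.2  0.5  8.8] gap 0.0014617498561935321
```

```bash
python3 -m crank '[{"dp":[0,0,-0.05],"angular":[0,0,0]},{"dp":[0,0,-0.05],"angular":[0,0,0]},{"dp":[0,0,0],"angular":[0,0,0]}]'
python3 -m crank '[{"dp":[0,0,0.3],"angular":[0,0,0]},{"dp":[0,0,0.9],"angular":[0,0,0]},{"dp":[0,0,1],"angular":[0,0,0]},{"dp":[0,0,1],"angular":[0,0,0]},{"dp":[0.3,-0.3,0.8],"angular":[0,0,0]},{"dp":[0.5,-0.5,0],"angular":[0,0,0]},{"dp":[0.5,-0.5,0],"angular":[0,0,0]},{"dp":[0.5,-0.7,0],"angular":[0,0,0]},{"dp":[0.3,-0.7,0],"angular":[0,0,0]},{"dp":[0,0,0],"angular":[0,0,0]},{"dp":[0,0,0],"angular":[0,0,0]}]'
python3 - <<'E'
from rel import *
d=snap('scene')
C=cloud(d);Q=(C-O)@np.c_[X,Y,[0,0,1]]*1000
k=(Q[...,2]>69.5)&(Q[...,2]<150)&(Q[...,0]>-90)&(Q[...,0]<90)&(abs(Q[...,1])<30)
print(np.c_[Q[k].round()].astype(int)[::4].tolist())
cv2.imwrite('pics/sc6.png',cv2.resize(d['image'][150:255,280:390],None,fx=5.5,fy=5.5,interpolation=cv2.INTER_CUBIC))
E
```

```text
t: 6.85
tcp_pos: [0.5578, 0.0162, 0.0991]
tool_rot: [0.872, 0.489, -0.0, -0.0]
force: [-6.4, 0.9, 27.6]
finger_gap: -0.001
gripper_force: 13.4
t: 7.95
tcp_pos: [0.6208, -0.0653, 0.215]
tool_rot: [0.873, 0.488, -0.001, -0.001]
force: [-0.4, 0.7, -0.2]
finger_gap: 0.004
gripper_force: 0.0
[[49, 7, 78], [45, 5, 78], [42, 19, 71], [43, 5, 76], [45, -6, 79], [37, 5, 79], [44, -4, 75], [32, 17, 74], [38, -1, 76], [48, -11, 70], [39, 3, 70], [41, -8, 72], [23, 16, 76], [18, 17, 77], [40, -23, 72], [9, 19, 77], [28, -22, 76], [6, 12, 80], [-1, 20, 80], [2, 10, 81], [-3, 19, 78], [0, 9, 79], [2, -1, 82], [-8, 20, 79], [-6, 7, 83], [-3, -3, 84], [1, -13, 85], [10, -23, 79], [-6, 12, 76], [-6, 1, 82], [-3, -9, 83], [7, -19, 77], [-14, 9, 83], [-9, 0, 81], [-6, -10, 83], [0, -19, 81], [-19, 12, 83], [-15, 3, 82], [-11, -7, 83], [-4, -15, 79], [-20, 12, 79], [-18, 1, 83], [-13, -8, 82], [-4, -15, 74], [-22, 8, 79], [-20, -2, 83], [-13, -10, 79], [-28, 8, 83], [-24, -1, 83], [-20, -11, 82], [-16, -20, 82], [-31, 2, 84], [-25, -7, 82], [-20, -19, 83], [-32, 4, 81], [-28, -6, 81], [-37, 7, 81], [-35, -3, 83], [-42, 8, 82], [-38, -2, 83], [-31, -10, 78], [-42, -1, 82], [-39, -10, 84], [-47, 0, 83], [-42, -9, 83], [-48, 5, 79], [-49, -7, 85], [-56, 4, 83], [-53, -5, 85], [-58, 6, 81], [-56, -4, 84], [-58, 1, 79], [-56, -10, 83]]
```

View pics/sc6.png

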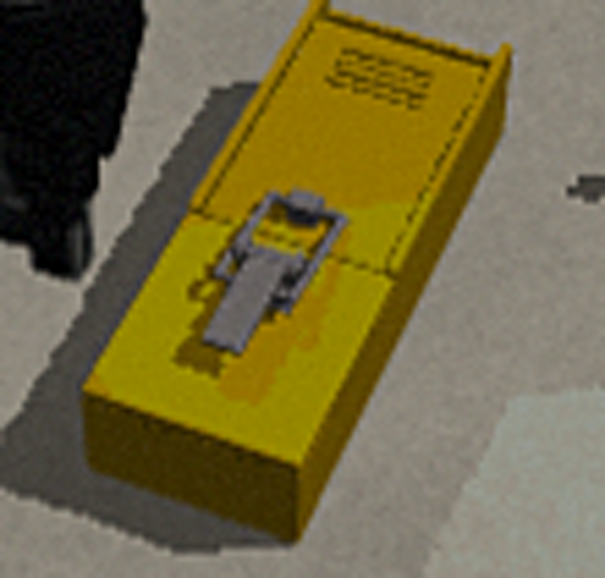

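The lever, from (270,265) to (228,340) in the crop, lies flat at z≈83 mm from pin to tip. The loop's bar sits behind the keeper near (300,205), now about 9 mm closer with the door gap closed. The gripper is clear of everything.

```bash
python3 -c "
from station import order
print(order.sign_off())"
```

```text
the job is handed in; nothing more can be done
None
```

The case is latched: the loop is hooked behind the keeper, the lever lies flat and the door is shut. Nothing else was touched, and I handed the job in at about 8 s on the robot's clock.

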